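# Right the tipped pot, then run the trough pump with the key

### The arm

A 6-joint arm with a two-finger parallel gripper is mounted at the origin on the work surface. World frame = base frame: x ahead of the robot, y to its left, z up, the work surface at z = 0. Lengths are in mm, angles in rad, forces in N, time in s.
With the tool pointing down it reaches from about 350 to 975 mm from the base axis. Payload 4.9 kg.
Tool frame: the origin (TCP) lies where the fingers leave the gripper's body, on its centre line; the fingertips stand 73 mm ahead of it and the grasp point (between the pads) lies 54 mm ahead of it; z points along the fingers, x is the direction in which the jaws open and shut, and the axes are right-handed (so a half turn about z gives the same grasp; the last joint's range is limited). The gripper opens to 85 mm and grips with 20 to 120 N. Pads are 22 mm wide; open, the fingers measure 114 mm over their backs; the gripper's body (76 mm by 85 mm) begins 54 mm behind the grasp point. The pads swing forward as they close: fully open they stand 13 mm farther back than shut.
Start: joints at [-1.369, 0.053, 1.613, -0, 1.476, -0.119], TCP at [197.073, -593.097, 303.904] pointing down, gripper open.
Joint ranges: [-3.01, 3.01], [-1.01, 2.22], [0.06, 2.58], [-1.02, 4.17], [0.09, 2.62], [-3.14, 3.14]. Speed limits (rad/s): [2.57, 2.57, 3.14, 3.14, 3.14, 3.14].

### API

Orientations are given as a unit quaternion [x, y, z, w].
In Python, from station import bot gives the robot as it stands.
- The arm moves only by the tool apply_moves, never from a script. Its argument "rows" is a list of rows, each a list of 2 entries, a list of its own where there are three numbers: the shift along the tool's x, y, z in cm, then the turn, a rotation vector about the tool's x, y, z in rad. A call has 1 to 20 rows; each row is the pose to reach, as a shift and turn from the pose commanded when the call began, along the tool's axes at that moment; what a row does not reach only later rows make up. A row lasts 1/10 s, in which the tool goes at most 50 mm and 8.59 degrees, less where a joint would pass 70% of its speed; a pose out of reach is approached as far as the arm can. A call with a gripper value outside its range is refused whole. "claw" is the finger opening in cm, from 0 to 8.54, set as the call begins (left out, the last holds). The fingers move at their own pace and stop on an object; the grip force is fixed at half the most. Time passes only in rows, so rows that repeat a pose let the fingers close. It gives the time, the measured TCP pose, the force and the opening at its end, in the units of the state.
- bot.state(): the state, without advancing time (a new reading comes with each control period).
- bot.capture(name): name is "scene" or "side" or "wrist"; returns (picture, depth): 420x560x3 uint8, blue, green, red; 420x560 float32, mm along the optical axis (not along the pixel's ray), 0 where there is no reading.
- bot.calibration(name): a dict with "fovy" (degrees; the focal length in pixels is half the picture's height over the tangent of half this angle, whatever the lens; pixels are square), "cx", "cy" (the principal point, pixels), "dist_coeffs" ([k1, k2, p1, p2, k3] as OpenCV has them; the pictures are not rectified), "rvec" (rotation vector, rad) and "tvec" (3), from world to camera coordinates, as OpenCV has them; the wrist camera has in their place "T_tool_cam" (4x4, takes a point from camera to tool coordinates, whose origin is the TCP and whose axes are the tool frame's). Camera axes: x right, y down, z forward; pixel columns grow to the right and rows downward; lengths in mm; the calibration is good to about 2 mm. A picture is of the moment at which its call begins: read the wrist's pose just before it. calibration takes no time and is no camera call.
- bot.job_done(): hands the job in, once; it reports no verdict.
The state is a dict: "time": time; "joints": joint angles; "dq": joint speeds; "joint_torque": joint torques, N m; "tcp_pos": TCP position; "tcp_rot": TCP orientation; "contact_force": force on the tool from outside, world axes, zero at the start; "ft_torque": the same for the moment, N m; "gripper_width": finger opening in mm.
Only numpy, scipy, OpenCV 4.12 (cv2) and the standard library are available. Lean on these libraries where they do the work, as an engineer would, in place of code of your own. Each camera call takes 0.05 s, during which the arm holds its last target. There are 200 camera calls.

### The job

First stand the tipped-over potted houseleek back upright on its base in the watering trough, in line with the other two pots, and let go of it. Then take the black pump key from its slot in the wooden ledge, push it fully home into the key switch on top of the aluminium pump box, wiggling it past the sticky wafers, turn it a quarter turn clockwise to the stop and finish while still holding it turned, because the switch springs back and the pump runs only while the key is held. Leave the other pots and everything else on the bench where they are.

Things in the scene. Friction and masses are not known exactly. Their poses are not given: they have to be found in the camera images.
- trough: Grey plastic watering trough fixed on the bench, 150 mm wide (its x) by 364 mm long (its y), kerb 16 mm high. Origin at the centre of its underside, z up; inner floor 4 mm above the origin. The row of three pots runs along its y axis at x = 0, in places 102 mm apart (y = -102, 0 and 102 mm). The row leads roughly straight away from the robot.
- tipped_pot_center (a point): Centre (half-way up) of the pot lying on its side across the row, mouth roughly to the robot's right, in any of the three places. Square straight-sided white glazed pot, 48 x 48 mm, 68 mm tall, some 0.25 kg; its houseleek stands 20 mm above the rim. +z points from base to mouth, x and y are square to its flat sides. Standing, the point is 34 mm above the trough's floor.
- pot_a: A neighbour: identical pot, standing upright in the row; origin at the pot's centre, 34 mm above its base.
- pot_b: The other neighbour: identical pot, standing upright in the row; origin at the pot's centre, 34 mm above its base.
- ledge: Wooden key ledge fixed on the bench, 56 mm deep (its x), 212 mm long (its y), 66 mm high, origin at the centre of its underside. Its top has three slots 64 mm apart along its y axis; the pump key, the tap key and the plant label stand in them, in any order.
- key_bow (a point): Centre of the bow (grip) of the pump key: flat rectangular black plastic bow with a hole, 30 mm wide (its x), 10 mm thick (its y), 36 mm tall (its z, up). At the start the key stands blade down in a slot of the ledge, its shoulder (the bow's underside, 18 mm below this point) resting on the ledge's top, bow width along the ledge's length. About 40 g.
- key_tip (a point): Tip of the pump key's blade, 48 mm from key_bow along the key's own -z. The steel blade is 12 mm wide (key x), 4 mm thick (key y) and 30 mm long from shoulder to tip, its last 9 mm tapering to a rounded point. It is the same both ways round, so either half turn fits.
- pump_box: Aluminium pump control box fixed on the bench, 130 mm (its x) by 120 mm (its y), 68 mm high, origin at the centre of its underside. The key switch is at the middle of its top, its round steel plug (24 mm across) standing 4 mm above the lid.
- keyway (a point): Centre of the slot's mouth on the face of the plug; turns with the plug. The slot runs straight down, 13.4 mm long (its x), 5.4 mm wide (its y), with a 1.5 mm chamfer; z up. Fully home, the key's shoulder meets the plug face, the tip 30 mm below this point. Spring wafers 8, 15 and 22 mm down resist the blade with about 3 to 10 N and stop the plug turning until the blade is in.
- switch (a joint): Angle of the plug, rad: 0 at rest, growing clockwise seen from above to the stop at 1.57 (a quarter turn). A spring of 0.02 N m at rest and 0.09 N m at the stop turns it back. The blade has about 0.12 rad of play in the slot, so the key turns that much more than the plug.
- tap_key: Not to be moved: brass tap key with a round stem and a T bar, 42 mm tall above the ledge. Origin at its shoulder, on the ledge's top.
- label: Not to be moved: wooden plant label, a flat plate 24 mm wide and 4 mm thick, 50 mm tall above the ledge. Origin at its shoulder, on the ledge's top.
- glazed_pot: Not to be moved: round empty blue glazed pot, 82 mm across, 85 mm tall, standing on the bench between the trough and the pump box. Origin at the centre of its underside.
- trowel: Not to be moved: aluminium trowel with a wooden handle, 330 mm long, lying on the bench to the right. Origin at the handle end of its blade.
- scoop: Not to be moved: small grey plastic soil scoop, 185 mm long, 48 mm high, lying on the bench left of the trough. Origin near the back of its bowl.
Not all that is in view belongs to the job. Of the things shaped like the pump_box, the aluminium one is meant.

How it is judged:
By the outcome, as a careful person would: the job done as asked, in the order asked, and still so for the second after the job is handed in, while the arm keeps its last pose, push and grip.
It also fails if it takes over 67 s, if anything falls off the work surface, if the arm or the gripper's body presses on something with over 40 N, if the wrist force passes 120 N, or if a joint passes its speed limit or range.

## Working session

There is one attempt and no reset: what is moved stays moved. The work goes in short steps, Python scripts to look and compute and a tool call to move; the robot and the scene stay as the last step left them, time stands still between calls to the robot, and variables do not carry over. Pictures are saved under pics/ and viewed, about 8 in all and at most 12, crops included, and the job is handed in when it is done.

Besides the shell and the picture viewer there is one more tool, called after "Call:" as name(argument=value, ...) on one line, values as JSON. apply_moves: Moves the arm, as the interface text tells. Its arguments: {"type":"object","properties":{"rows":{"type":"array"},"claw":{"type":"number"}},"required":["rows"]}

```bash
ls; mkdir -p pics; cat > h.py <<'E'
import numpy as np, cv2
from station import bot
from scipy.spatial.transform import Rotation as R
def K(c):
    f=210/np.tan(np.radians(c['fovy'])/2); return np.array([[f,0,c['cx']],[0,f,c['cy']],[0,0,1.]])
def Twc(name,st=None):
    c=bot.calibration(name); T=np.eye(4)
    if name=='wrist':
        st=st or bot.state(); A=np.eye(4);A[:3,:3]=R.from_quat(st['tcp_rot']).as_matrix();A[:3,3]=st['tcp_pos']
        return A@np.array(c['T_tool_cam'])
    Rm=cv2.Rodrigues(np.array(c['rvec'],float))[0]; T[:3,:3]=Rm.T; T[:3,3]=-Rm.T@np.array(c['tvec'],float).ravel(); return T
def rays(name,uv,T):
    c=bot.calibration(name)
    p=cv2.undistortPoints(np.array(uv,float).reshape(-1,1,2),K(c),np.array(c['dist_coeffs'],float)).reshape(-1,2)
    return np.c_[p,np.ones(len(p))]
def plane(name,uv,z,T):
    d=rays(name,uv,T)@T[:3,:3].T; o=T[:3,3]; return o+d*((z-o[2])/d[:,2])[:,None]
def dep(name,uv,D,T):
    r=rays(name,uv,T); uv=np.array(uv).reshape(-1,2).astype(int); z=D[uv[:,1],uv[:,0]]
    return r*z[:,None]@T[:3,:3].T+T[:3,3]
def cloud(name,D,T):
    v,u=np.mgrid[0:420,0:560]; uv=np.c_[u.ravel(),v.ravel()]
    return dep(name,uv,D,T).reshape(420,560,3)
def grab(name,tag):
    T=Twc(name); im,D=bot.capture(name); cv2.imwrite(f'pics/{tag}.png',im); np.savez(f'{tag}.npz',im=im,D=D,T=T); return im,D,T
def load(tag):
    z=np.load(f'{tag}.npz'); return z['im'],z['D'],z['T']
E
python3 - <<'E'
from h import *
a,_,T=grab('scene','s0'); print(T.round(2)); b,_,T=grab('side','d0');print(T.round(2))
c=bot.calibration('wrist');print(c); print(bot.state())
w=grab('wrist','w0')
E
```

```text
pics
[[-5.00000e-02  7.50000e-01 -6.50000e-01  1.41497e+03]
 [ 1.00000e+00  4.00000e-02 -3.00000e-02  3.89800e+01]
 [ 0.00000e+00 -6.60000e-01 -7.60000e-01  1.19982e+03]
 [ 0.00000e+00  0.00000e+00  0.00000e+00  1.00000e+00]]
[[-7.3000e-01 -4.3000e-01  5.4000e-01 -2.2593e+02]
 [-6.9000e-01  4.4000e-01 -5.8000e-01  7.4643e+02]
 [ 1.0000e-02 -7.9000e-01 -6.1000e-01  8.7227e+02]
 [ 0.0000e+00  0.0000e+00  0.0000e+00  1.0000e+00]]
{'fovy': 60.96800542342639, 'cx': 280.1783165886223, 'cy': 210.65729899781283, 'dist_coeffs': array([-0.05731278,  0.        ,  0.        ,  0.        ,  0.        ]), 'T_tool_cam': array([[ 9.99999953e-01,  1.97586586e-04, -2.33263392e-04,
         1.06707926e+00],
       [-1.26732952e-04,  9.62339822e-01,  2.71849318e-01,
        -6.83367969e+01],
       [ 2.78192430e-04, -2.71849276e-01,  9.62339802e-01,
        -7.02514562e+01],
       [ 0.00000000e+00,  0.00000000e+00,  0.00000000e+00,
         1.00000000e+00]])}
{'time': 0.1, 'joints': array([-1.36902397e+00,  5.32996143e-02,  1.61412554e+00,  1.53576262e-05,
        1.47603064e+00, -1.18974666e-01]), 'dq': array([-1.50780533e-03, -9.11496989e-04, -4.65401232e-03,  7.99681965e-05,
        2.42130292e-04, -1.04565817e-03]), 'joint_torque': array([ 6.17599635e-04, -3.94908607e+01, -3.71361673e+01, -1.18907706e-04,
        3.94296556e-03,  5.03104076e-06]), 'tcp_pos': array([ 196.98012332, -592.70073108,  302.79901354]), 'tcp_rot': array([ 8.10947914e-01, -5.85117606e-01, -6.80240340e-04, -6.36516047e-04]), 'contact_force': array([ 0.9406045 ,  0.47082278, -0.44138933]), 'ft_torque': array([-0.00978211,  0.00696837, -0.00096674]), 'gripper_width': 85.58848731049923}
```

View pics/s0.png

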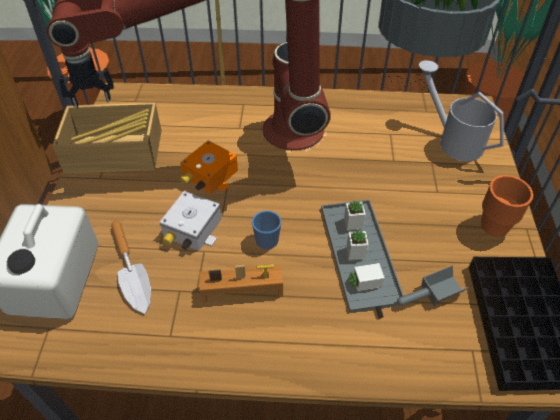

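View pics/d0.png

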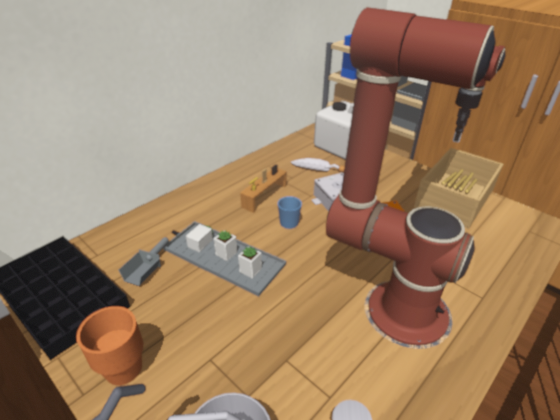

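The views show the tipped pot at the far end of the trough (scene px 369,278, mouth to image left, which is robot right). The two upright pots are at (356,215) and (358,243).

Lookalike candidates:
- **Pump key:** black object on the ledge at (215,275), against the label at (240,271), the brass tap key at (265,270) and the scoop's black handle end at (379,312).
- **Box:** the aluminium one at (190,220), against the orange one at (208,167).

I choose the black bow on the ledge and the aluminium box.

```bash
python3 - <<'E'
from h import *
im,D,T=load('s0'); C=cloud('scene',D,T)
for n,p in dict(table=(300,340),key=(215,274),label=(240,270),tap=(265,268),ledge=(225,282),plug=(189,212),boxtop=(180,225),blue=(266,218),orangetop=(200,160),potfar=(369,272),potm=(358,238),potn=(356,208),trough=(335,240)).items(): print(n,p,C[p[1],p[0]].round(0),D[p[1],p[0]])
def seg(name,m):
    ys,xs=np.where(m); print(name,len(xs),C[ys,xs].min(0).round(0),C[ys,xs].max(0).round(0),C[ys,xs].mean(0).round(1))
v,u=np.mgrid[0:420,0:560]
box=lambda a,b,c,d:(u>=a)&(u<c)&(v>=b)&(v<d)
hs=cv2.cvtColor(im,cv2.COLOR_BGR2HSV)
white=(hs[...,1]<60)&(hs[...,2]>150)&box(320,195,410,310)
seg('far pot',white&box(345,262,400,310)); 
big=np.vstack([cv2.resize(im[190:310,150:290],None,fx=4,fy=4,interpolation=3)[:, :],])
big2=cv2.resize(im[190:325,310:450],None,fx=4,fy=4,interpolation=3)
cv2.imwrite('pics/crop1.png',np.hstack([cv2.resize(big,(400,400)),cv2.resize(big2,(400,400))]))
E
```

```text
table (300, 340) [800.  52.   1.] 1308.047
key (215, 274) [ 671. -170.   86.] 1334.9272
label (240, 270) [ 664. -106.   99.] 1328.0875
tap (265, 268) [655. -44. 100.] 1331.1139
ledge (225, 282) [ 678. -146.   62.] 1347.4359
plug (189, 212) [ 456. -276.   71.] 1490.2626
boxtop (180, 225) [ 505. -293.   72.] 1458.4293
blue (266, 218) [460. -57.  64.] 1486.5306
orangetop (200, 160) [ 240. -279.   69.] 1633.2261
potfar (369, 272) [619. 227.  50.] 1383.324
potm (358, 238) [537. 197.  89.] 1409.0458
potn (356, 208) [437. 194.  97.] 1468.2394
trough (335, 240) [479. 142.   2.] 1514.4133
far pot 433 [557. 190.   4.] [653. 275.  62.] [620.  227.4  51.6]
```

View pics/crop1.png

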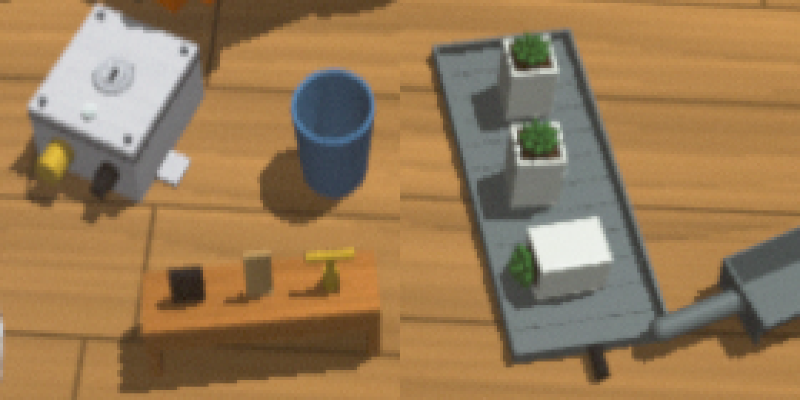

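The crop confirms the choices: the black flat pump key at crop (187,285), the label and the tap key beside it, and the plug slot at (113,75). Next I check the wrist's joint ranges for the tilted pot grasp.

```bash
cat >> h.py <<'E'
def fkR(q): return (R.from_euler('z',q[0])*R.from_euler('y',q[1]+q[2])*R.from_euler('z',q[3])*R.from_euler('y',q[4])*R.from_euler('z',q[5]+np.pi))
# arm geometry guess: L = [shoulder offset a, shoulder height h, upper l1, elbow offset e, forearm l2, tool lt]
def fkp(q,L):
    a,h,l1,e,l2,lt=L
    p=R.from_euler('z',q[0]).apply([a,0,h]+R.from_euler('y',q[1]).apply([0,0,l1])+R.from_euler('y',q[1]+q[2]).apply([e,0,l2]))
    return p+fkR(q).apply([0,0,lt])
def tool(yaw,tilt):  # yaw of tool x, deg; tilt = turn about tool x, deg
    return R.from_euler('z',yaw,degrees=True)*R.from_euler('x',180+tilt,degrees=True)
def wristq(Rt,j1,q23):
    M=(R.from_euler('z',j1)*R.from_euler('y',q23)).inv()*Rt*R.from_euler('z',-np.pi)
    a=M.as_euler('ZYZ'); return a
E
python3 - <<'E'
from h import *
s=bot.state(); q=s['joints']; print((fkR(q).inv()*R.from_quat(s['tcp_rot'])).magnitude())
for yaw in (10,190):
  for tilt in (-45,0,45):
    Rt=tool(yaw,tilt); w=wristq(Rt,np.radians(18),1.75); print(yaw,tilt,Rt.apply([0,0,1]).round(2),w.round(2))
E
```

```text
3.8164398139862647e-16
10 -45 [ 0.12 -0.7  -0.71] [-0.78  1.54  0.22]
10 0 [ 0. -0. -1.] [-0.    1.39  0.14]
10 45 [-0.12  0.7  -0.71] [ 0.8   1.35 -0.03]
190 -45 [-0.12  0.7  -0.71] [0.8  1.35 3.11]
190 0 [-0.  0. -1.] [ 0.    1.39 -3.  ]
190 45 [ 0.12 -0.7  -0.71] [-0.78  1.54 -2.92]
```

```bash
cat >> h.py <<'E'
def mv(p,Rt,st=None):
    st=st or bot.state(); R0=R.from_quat(st['tcp_rot'])
    d=R0.inv().apply(np.array(p,float)-st['tcp_pos'])/10; r=(R0.inv()*Rt).as_rotvec()
    print('row',[d.round(2).tolist(),r.round(4).tolist()],'rows>=',int(max(np.linalg.norm(d)/5,np.linalg.norm(r)/.15))+1); return d,r
E
python3 - <<'E'
from h import *
mv([540,-130,380],tool(10,0))
E
```

```text
row [[-33.11, -47.14, -7.64], [-0.0013, 0.0012, -1.4246]] rows>= 12
```

Call:
apply_moves(rows=[[[-33.1,-47.1,-7.6],[0,0,-1.425]],[[-33.1,-47.1,-7.6],[0,0,-1.425]],[[-33.1,-47.1,-7.6],[0,0,-1.425]],[[-33.1,-47.1,-7.6],[0,0,-1.425]],[[-33.1,-47.1,-7.6],[0,0,-1.425]],[[-33.1,-47.1,-7.6],[0,0,-1.425]],[[-33.1,-47.1,-7.6],[0,0,-1.425]],[[-33.1,-47.1,-7.6],[0,0,-1.425]],[[-33.1,-47.1,-7.6],[0,0,-1.425]],[[-33.1,-47.1,-7.6],[0,0,-1.425]],[[-33.1,-47.1,-7.6],[0,0,-1.425]],[[-33.1,-47.1,-7.6],[0,0,-1.425]],[[-33.1,-47.1,-7.6],[0,0,-1.425]],[[-33.1,-47.1,-7.6],[0,0,-1.425]],[[-33.1,-47.1,-7.6],[0,0,-1.425]],[[-33.1,-47.1,-7.6],[0,0,-1.425]],[[-33.1,-47.1,-7.6],[0,0,-1.425]]])

```text
time: 1.85
tcp_pos: [539.2, -131.4, 379.7]
tcp_rot: [0.996, 0.087, -0.0, -0.0]
contact_force: [0.2, 1.1, -0.1]
gripper_width: 85.3
```

```bash
python3 - <<'E'
from h import *
s=bot.state(); print(s['time'],s['tcp_pos'],s['joints'].round(3),s['dq'].max())
grab('wrist','w1'); mv([540,280,380],tool(10,0))
E
```

```text
1.85 [ 539.16302816 -131.41192541  379.73289949] [-0.373 -0.148  1.682 -0.     1.608 -0.546] 0.004080292296515042
row [[7.17, -40.5, -0.02], [-0.0, 0.0001, -0.0011]] rows>= 9
```

View pics/w1.png

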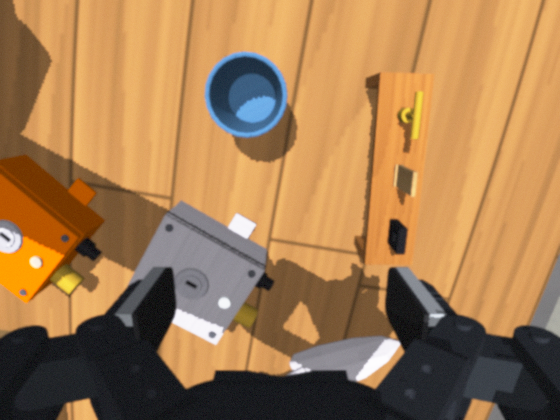

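The wrist view shows the pump key at (398,237) with the label and tap key above it, the aluminium box with its plug at about (192,285), and the blue pot at (246,95). Next is the trough.

Call:
apply_moves(rows=[[[7.2,-40.5,0],[0,0,0]],[[7.2,-40.5,0],[0,0,0]],[[7.2,-40.5,0],[0,0,0]],[[7.2,-40.5,0],[0,0,0]],[[7.2,-40.5,0],[0,0,0]],[[7.2,-40.5,0],[0,0,0]],[[7.2,-40.5,0],[0,0,0]],[[7.2,-40.5,0],[0,0,0]],[[7.2,-40.5,0],[0,0,0]],[[7.2,-40.5,0],[0,0,0]],[[7.2,-40.5,0],[0,0,0]],[[7.2,-40.5,0],[0,0,0]]])

```text
time: 3.1
tcp_pos: [540.4, 279.2, 380.0]
tcp_rot: [0.996, 0.086, 0.0, 0.0]
contact_force: [0.8, 0.3, 0.3]
gripper_width: 85.4
```

```bash
python3 - <<'E'
from h import *
im,D,T=grab('wrist','w2'); C=cloud('wrist',D,T); s=bot.state(); print(s['tcp_pos'])
hs=cv2.cvtColor(im,cv2.COLOR_BGR2HSV)
x,y,z=C[...,0],C[...,1],C[...,2]
reg=(D>0)&(y>80)&(y<400)&(x>350)&(x<800)&(D>250)
# points at pot tops (z 66..80, white)
for lab,m in dict(potTop=(abs(z-72)<5)&reg, lying=(abs(z-52)<4)&reg&(x>560), kerb=(abs(z-16)<4)&reg&(hs[...,1]<90)).items():
    m=cv2.morphologyEx(m.astype(np.uint8),cv2.MORPH_OPEN,np.ones((2,2)))
    n,L,st,ce=cv2.connectedComponentsWithStats(m)
    for i in range(1,n):
        if st[i,4]<40: continue
        P=C[L==i]; r=cv2.minAreaRect(P[:,:2].astype(np.float32)); print(lab,st[i,:5],np.round(r[0],1),np.round(r[1],1),round(r[2],1),'z',np.median(P[:,2]).round(1))
E
```

```text
[540.43434218 279.19661567 380.04620349]
potTop [139 211  46  42 794] [421.1 179.2] [46.6 77. ] 10.6 z 71.0
potTop [235 223  43  42 758] [519.7 242.3] [ 47.6 202.2] 8.4 z 71.1
potTop [142 240  15  13  86] [449.5 241.2] [261.4  20.7] 57.5 z 72.1
potTop [235 250  16  14 115] [515.5 242.1] [208.1  19.7] 88.3 z 71.7
lying [ 320  201   41   57 2168] [605.1 266.2] [ 66.2 210.8] 26.4 z 52.0
kerb [125 156 273  15 996] [507.3 308.3] [343.2  64.4] 12.2 z 15.7
kerb [ 174  174  249  103 1427] [588.7 189.4] [263.8 270.5] 72.9 z 15.7
kerb [122 231  25  47 242] [424.8 228.3] [308.2  59.1] 59.2 z 15.5
```

View pics/w2.png

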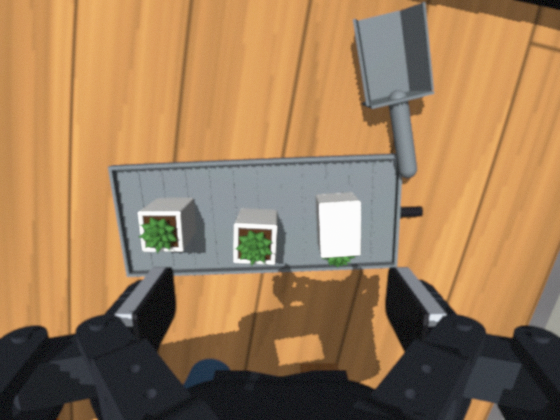

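The view shows the trough, with upright pots at (165,230) and (256,245) and the lying pot's top face at (339,229), its plant toward image bottom. The scoop's handle comes close to the trough corner. Now I refine the fits.

```bash
python3 - <<'E'
from h import *
im,D,T=load('w2'); C=cloud('wrist',D,T); hs=cv2.cvtColor(im,cv2.COLOR_BGR2HSV)
def fit(lab,m,z,hull=True):
    m=cv2.morphologyEx(m.astype(np.uint8),cv2.MORPH_OPEN,np.ones((3,3)))
    n,L,st,ce=cv2.connectedComponentsWithStats(m)
    i=1+np.argmax(st[1:,4]); c=max(cv2.findContours((L==i).astype(np.uint8),0,cv2.CHAIN_APPROX_NONE)[0],key=len)
    P=plane('wrist',c.reshape(-1,2),z,T)[:,:2].astype(np.float32); r=cv2.minAreaRect(P)
    print(lab,st[i],'c',np.round(r[0],1),np.round(r[1],1),round(r[2],1)); return r
v,u=np.mgrid[0:420,0:560]; b=lambda a,c,d,e:(u>a)&(u<d)&(v>c)&(v<e)
Z=C[...,2]; ok=D>0
fit('lying top',ok&(abs(Z-52)<5)&b(310,185,370,270)&(hs[...,1]<60)&(hs[...,2]>150),52)
fit('potnear',ok&(abs(Z-72)<6)&b(125,190,200,270),72)
fit('potmid',ok&(abs(Z-72)<6)&b(220,195,290,275),72)
g=(hs[...,1]<70)&(hs[...,2]<190)&ok&(Z<25)&(Z>-3)
k=cv2.morphologyEx((ok&(abs(Z-16)<5)&b(100,150,402,285)&(hs[...,1]<90)).astype(np.uint8),cv2.MORPH_CLOSE,np.ones((3,3)))
fit('kerb',k,16)
print('floor z',np.median(Z[215:235,285:310]),'table',np.median(Z[120:150,200:300]), 'potside?')
m=(ok&(abs(Z-16)<4)&b(100,150,402,285)&(hs[...,1]<90)); 
# kerb long edges: outermost rows per column
for nm,f in (('up',np.min),('lo',np.max)):
    pts=[(x,f(np.where(m[:,x])[0])) for x in range(140,390,5) if m[:,x].any()]
    P=plane('wrist',pts,16,T)[:,:2]; l=cv2.fitLine(P.astype(np.float32),cv2.DIST_HUBER,0,.01,.01).ravel(); print(nm,np.degrees(np.arctan2(l[1],l[0])).round(2),l[2:].round(1))
E
```

```text
lying top [ 319  200   41   57 2178] c [620.4 225. ] [46.6 68.6] 13.7
potnear [138 210  46  42 826] c [418.4 194.2] [48.9 48.8] 9.9
potmid [234 222  43  42 770] c [524.9 198.4] [47.6 48.4] 7.2
kerb [ 108  155  288  122 1703] c [517.5 210.6] [355.6 149.9] 12.7
floor z 4.192675594940397 table 0.1742258292417489 potside?
up 12.21 [518.2 285.6]
lo 12.0 [556.7 141. ]
```

```bash
python3 - <<'E'
from h import *
im,D,T=load('s0'); C=cloud('scene',D,T)
u=np.array([np.cos(np.radians(12.1)),np.sin(np.radians(12.1))]); n=np.array([-u[1],u[0]])
P=plane('scene',[(355.5,210),(358.3,238)],74,T)[:,:2]; print(P.round(1),(P@u).round(1),(P@n).round(1))
im,D,T=load('w2'); C=cloud('wrist',D,T); hs=cv2.cvtColor(im,cv2.COLOR_BGR2HSV)
# base of pots: white visible side faces at z 8..30
for nm,(a,b) in dict(near=(130,205),mid=(225,290)).items():
    S=C[185:285,a:b].reshape(-1,3); h=hs[185:285,a:b].reshape(-1,3); m=(h[:,1]<60)&(S[:,2]>12)&(S[:,2]<66)
    S=S[m]; p=np.c_[S[:,:2]@u,S[:,:2]@n]; print(nm,m.sum(),np.percentile(p,[2,10,50,90,98],axis=0).round(1).tolist())
E
```

```text
[[424.4 195.7]
 [525.2 199.6]] [456.  555.4] [102.4  85.1]
near 1052 [[384.1, 21.2], [431.9, 23.7], [468.7, 114.2], [473.1, 125.7], [473.7, 126.1]]
mid 763 [[511.9, 21.0], [533.4, 22.5], [555.9, 105.2], [578.0, 107.7], [588.6, 108.1]]
```

Trough yaw is 12.1°, confirmed by its 149.5 mm width. Row axis is n=96 and the far place is near u=655. The tipped pot's centre is about (620,225,28), yaw about 13°. Grasp plan: jaws along the row, hand tilted 50° on the mouth side, then turn 90° so it ends tilted 40° the other way.

```bash
python3 - <<'E'
from h import *
n=np.array([-.2096,.978,0]); g=np.array([620.4,225,30])-8*n
Rt=tool(13,50); d=Rt.apply([0,0,1]); print(d,g)
print('pre',g-164*d,'grasp',g-54*d); mv(g-164*d,Rt)
print(wristq(Rt,np.arctan2(95,650),1.8))
E
```

```text
[-0.17232251  0.74641077 -0.64278761] [622.0768 217.176   30.    ]
pre [650.33769085  94.76463312 135.41716799] grasp [631.38221528 176.86981822  64.71053092]
row [[7.65, 20.05, 24.47], [0.8728, -0.0238, -0.0507]] rows>= 7
[ 0.87300868  1.48558125 -0.22796319]
```

Call:
apply_moves(rows=[[[7.65,20.05,24.5],[0.873,-0.024,-0.051]],[[7.65,20.05,24.5],[0.873,-0.024,-0.051]],[[7.65,20.05,24.5],[0.873,-0.024,-0.051]],[[7.65,20.05,24.5],[0.873,-0.024,-0.051]],[[7.65,20.05,24.5],[0.873,-0.024,-0.051]],[[7.65,20.05,24.5],[0.873,-0.024,-0.051]],[[7.65,20.05,24.5],[0.873,-0.024,-0.051]],[[7.65,20.05,24.5],[0.873,-0.024,-0.051]],[[7.65,20.05,24.5],[0.873,-0.024,-0.051]],[[7.65,20.05,24.5],[0.873,-0.024,-0.051]],[[7.65,20.05,24.5],[0.873,-0.024,-0.051]],[[7.65,20.05,24.5],[0.873,-0.024,-0.051]],[[7.65,20.05,24.5],[0.873,-0.024,-0.051]]])

```text
time: 4.45
tcp_pos: [650.4, 97.5, 136.1]
tcp_rot: [0.9, 0.105, -0.048, -0.42]
contact_force: [0.5, 0.5, -1.0]
gripper_width: 85.6
```

```bash
python3 - <<'E'
from h import *
s=bot.state(); print(s['time'],s['joints'].round(3))
a,b=grab('wrist','w3')[0],grab('scene','s3')[0]
cv2.imwrite('pics/v3.png',np.hstack([cv2.resize(a,(400,300)),cv2.resize(b[180:330,260:460],(400,300))]))
n=np.array([-.2096,.978,0]); g=np.array([620.4,225,30])-8*n; Rt=tool(13,50); d=Rt.apply([0,0,1]); mv(g-54*d,Rt)
E
```

```text
4.45 [-0.191  0.436  1.593  0.774  1.567 -0.613]
row [[-0.03, 0.16, 10.82], [-0.0002, 0.0022, 0.0027]] rows>= 3
```

View pics/v3.png

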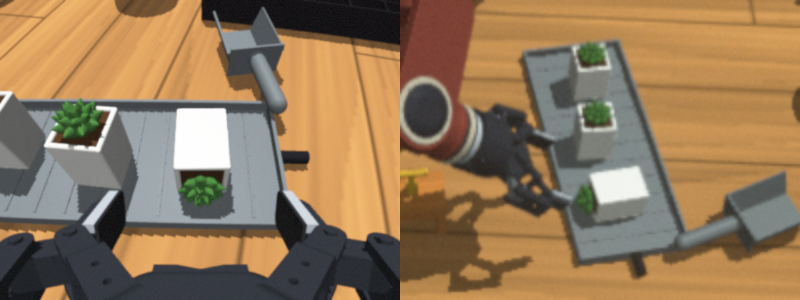

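The pot is centred between the fingers (wrist panel, pot at (201,150), fingers at 118 and 282). I go in and close.

Call:
apply_moves(rows=[[[0,0.1,2.5],[0,0,0]],[[0,0.15,5],[0,0,0]],[[0,0.15,7.5],[0,0,0]],[[0,0.15,9.5],[0,0,0]],[[0,0.15,10.8],[0,0,0]],[[0,0.15,10.8],[0,0,0]],[[0,0.15,10.8],[0,0,0]]])

```text
time: 5.25
tcp_pos: [632.0, 176.3, 64.7]
tcp_rot: [0.9, 0.104, -0.048, -0.42]
contact_force: [0.2, 0.6, 0.1]
gripper_width: 85.2
```

Call:
apply_moves(rows=[[[0,0,0],[0,0,0]],[[0,0,0],[0,0,0]],[[0,0,0],[0,0,0]],[[0,0,0],[0,0,0]],[[0,0,0],[0,0,0]],[[0,0,0],[0,0,0]],[[0,0,0],[0,0,0]],[[0,0,0],[0,0,0]]], claw=4)

```text
time: 6.05
tcp_pos: [632.4, 176.2, 65.3]
tcp_rot: [0.9, 0.104, -0.048, -0.42]
contact_force: [0.7, -2.6, 5.7]
gripper_width: 47.4
```

```bash
python3 - <<'E'
from h import *
s=bot.state(); print(s['tcp_pos'],s['contact_force'],s['gripper_width'])
A=R.from_quat(s['tcp_rot']); print(A.as_euler('ZYX',degrees=True))
mv(s['tcp_pos']+[0,0,60],A)
E
```

```text
[632.38685033 176.2220542   65.29206983] [ 0.71790628 -2.55253945  5.70209024] 47.43044325169975
[ 1.31292927e+01 -7.85914777e-02 -1.29962509e+02]
row [[0.01, -4.6, -3.85], [0.0, 0.0, 0.0]] rows>= 2
```

```bash
python3 - <<'E'
from h import *
n=np.array([-.2096,.978,0]); Rt=tool(12.1,-40); d=Rt.apply([0,0,1])
g=np.array([620.7,230.2,46.9])+2.6*n; print('final tcp',g-54*d)
mv(g-54*d+[0,0,60],Rt); print(wristq(Rt,np.arctan2(300,620),1.8))
E
```

```text
final tcp [612.87906839 266.68217528  88.26639993]
row [[0.17, -12.3, 1.76], [-1.5714, 0.0002, 0.02]] rows>= 11
[-0.67468087  1.54522473  0.32900084]
```

Call:
apply_moves(rows=[[[0,-2.7,-2.25],[0,0,0]],[[0,-5.4,-4.5],[0,0,0]],[[0,-5.4,-4.5],[0,0,0]],[[0.17,-12.3,1.76],[-1.571,0,0.02]],[[0.17,-12.3,1.76],[-1.571,0,0.02]],[[0.17,-12.3,1.76],[-1.571,0,0.02]],[[0.17,-12.3,1.76],[-1.571,0,0.02]],[[0.17,-12.3,1.76],[-1.571,0,0.02]],[[0.17,-12.3,1.76],[-1.571,0,0.02]],[[0.17,-12.3,1.76],[-1.571,0,0.02]],[[0.17,-12.3,1.76],[-1.571,0,0.02]],[[0.17,-12.3,1.76],[-1.571,0,0.02]],[[0.17,-12.3,1.76],[-1.571,0,0.02]],[[0.17,-12.3,1.76],[-1.571,0,0.02]],[[0.17,-12.3,1.76],[-1.571,0,0.02]],[[0.17,-12.3,1.76],[-1.571,0,0.02]],[[0.17,-12.3,1.76],[-1.571,0,0.02]],[[0.17,-12.3,1.76],[-1.571,0,0.02]],[[0.17,-12.3,1.76],[-1.571,0,0.02]]])

```text
time: 7.95
tcp_pos: [612.6, 266.4, 147.9]
tcp_rot: [0.935, 0.099, 0.036, 0.34]
contact_force: [0.3, -0.7, -1.5]
gripper_width: 47.6
```

```bash
python3 - <<'E'
from h import *
s=bot.state(); A=R.from_quat(s['tcp_rot']); print(s['time'],s['tcp_pos'],s['joints'].round(3),s['gripper_width'],s['contact_force'],A.as_euler('ZYX',degrees=True))
a,b=grab('side','d4')[0],grab('scene','s4')[0]
cv2.imwrite('pics/v4.png',np.hstack([cv2.resize(a[170:320,100:300],(400,300)),cv2.resize(b[180:330,260:460],(400,300))]))
mv([612.9,266.7,88.3+3],tool(12.1,-40))
E
```

```text
7.95 [612.63079166 266.40753934 147.90500624] [ 0.49   0.423  1.538 -0.671  1.443  0.459] 47.55448668072636 [ 0.2903758  -0.66486561 -1.53880784] [1.20805298e+01 5.16399954e-02 1.40058871e+02]
row [[0.04, -3.63, 4.33], [-0.0008, 0.0008, 0.0006]] rows>= 2
```

View pics/v4.png

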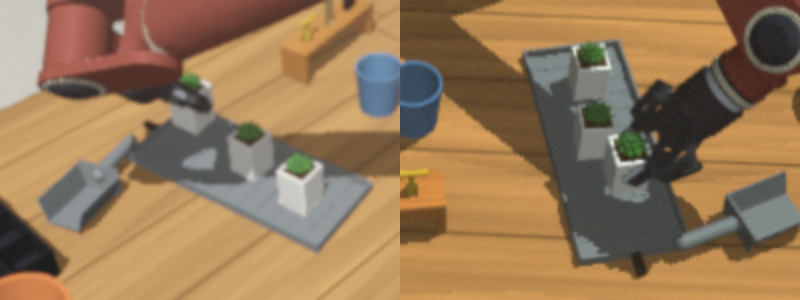

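The pot is upright in the grip above its place (scene panel (628,165)). Now I lower it.

Call:
apply_moves(rows=[[[0.04,-1.2,1.45],[0,0,0]],[[0.04,-2.4,2.9],[0,0,0]],[[0.04,-3.2,3.9],[0,0,0]],[[0.04,-3.63,4.33],[0,0,0]],[[0.04,-3.63,4.33],[0,0,0]],[[0.04,-3.7,4.41],[0,0,0]],[[0.04,-3.76,4.48],[0,0,0]],[[0.04,-3.76,4.48],[0,0,0]]])

```text
time: 8.85
tcp_pos: [612.6, 267.0, 89.0]
tcp_rot: [0.934, 0.099, 0.035, 0.34]
contact_force: [-1.4, -0.1, 0.1]
gripper_width: 47.6
```

Call:
apply_moves(rows=[[[0,-0.03,0.04],[0,0,0]],[[0,-0.06,0.08],[0,0,0]],[[0,-0.06,0.08],[0,0,0]]])

```text
time: 9.15
tcp_pos: [612.7, 267.1, 89.0]
tcp_rot: [0.934, 0.099, 0.035, 0.34]
contact_force: [-4.3, 0.4, 5.8]
gripper_width: 47.5
```

Call:
apply_moves(rows=[[[0,0,0],[0,0,0]],[[0,0,0],[0,0,0]],[[0,0,0],[0,0,0]],[[0,0,0],[0,0,0]],[[0,0,0],[0,0,0]]], claw=7.2)

```text
time: 9.65
tcp_pos: [612.6, 266.9, 87.7]
tcp_rot: [0.934, 0.1, 0.035, 0.34]
contact_force: [0.0, 1.0, -0.6]
gripper_width: 72.0
```

Call:
apply_moves(rows=[[[0,0,-1],[0,0,0]],[[0,0,-3],[0,0,0]],[[0,0,-6],[0,0,0]],[[0,0,-10],[0,0,0]],[[0,0,-14],[0,0,0]],[[0,0,-17],[0,0,0]],[[0,0,-17],[0,0,0]],[[0,0,-17],[0,0,0]]])

```text
time: 10.45
tcp_pos: [589.8, 374.3, 218.7]
tcp_rot: [0.935, 0.1, 0.036, 0.34]
contact_force: [0.4, -0.8, -0.6]
gripper_width: 71.9
```

```bash
python3 - <<'E'
from h import *
s=bot.state(); print(s['time'],s['tcp_pos'],s['gripper_width'])
a,D,T=grab('wrist','w5'); b=grab('scene','s5')[0]
cv2.imwrite('pics/v5.png',np.hstack([cv2.resize(a,(400,300)),cv2.resize(b[180:330,260:460],(400,300))]))
C=cloud('wrist',D,T); u=np.array([.978,.2096]); n=np.array([-.2096,.978])
m=(abs(C[...,2]-72)<3)&(D>150); m=cv2.morphologyEx(m.astype(np.uint8),cv2.MORPH_OPEN,np.ones((3,3)))
N,L,st,ce=cv2.connectedComponentsWithStats(m)
for i in range(1,N):
    if st[i,4]<150: continue
    c=max(cv2.findContours((L==i).astype(np.uint8),0,cv2.CHAIN_APPROX_NONE)[0],key=len)
    P=plane('wrist',c.reshape(-1,2),72,T)[:,:2].astype(np.float32); r=cv2.minAreaRect(P); q=np.array(r[0]); print(st[i],q.round(1),np.round(r[1],1),round(r[2],1),'u',(q@u).round(1),'n',(q@n).round(1))
A=R.from_quat(s['tcp_rot']); mv([560,-20,330],tool(10,0))
E
```

```text
10.45 [589.79095399 374.27777679 218.67326015] 71.88770646568553
[   0  196   71   36 1088] [419.6 195.8] [49.7 51.2] 9.6 u 451.5 n 103.6
[ 250  201   62   28 1086] [618.8 238.3] [47.5 38.6] 12.3 u 655.1 n 103.3
[ 127  209   67   35 1073] [525.3 199.6] [48.3 51.3] 6.9 u 555.6 n 85.1
row [[-11.15, 36.22, 15.63], [0.699, -0.0081, 0.0366]] rows>= 9
```

View pics/v5.png

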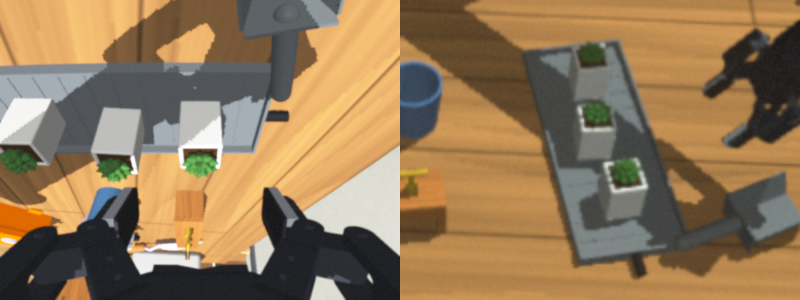

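The pot stands upright in the row, about 97 mm across the trough against neighbours at 102 and 84, and has been released. Now the key: measurements from w1, and a move to look closer.

```bash
python3 - <<'E'
from h import *
im,D,T=load('w1'); C=cloud('wrist',D,T); hs=cv2.cvtColor(im,cv2.COLOR_BGR2HSV); Z=C[...,2]
v,u=np.mgrid[0:420,0:560]; b=lambda a,c,d,e:(u>a)&(u<d)&(v>c)&(v<e)
def fit(lab,m,z,k=3):
    m=cv2.morphologyEx(m.astype(np.uint8),cv2.MORPH_OPEN,np.ones((k,k))) if k else m.astype(np.uint8)
    n,L,st,ce=cv2.connectedComponentsWithStats(m); i=1+np.argmax(st[1:,4])
    c=max(cv2.findContours((L==i).astype(np.uint8),0,cv2.CHAIN_APPROX_NONE)[0],key=len)
    P=plane('wrist',c.reshape(-1,2),z,T)[:,:2].astype(np.float32); r=cv2.minAreaRect(P)
    print(lab,st[i],'c',np.round(r[0],1),np.round(r[1],1),round(r[2],1)); return r
fit('ledge top',(abs(Z-66)<4)&b(350,60,440,280),66)
fit('key top',(Z>97)&(Z<107)&b(380,215,420,260),102,0)
fit('box top',(abs(Z-68)<4)&b(110,190,280,350),68)
fit('blue',(Z>78)&(Z<92)&b(190,40,300,150),85,0)
mv([650,-150,270],tool(4,0))
E
```

```text
ledge top [ 364   72   71  193 8184] c [ 664.4 -109.2] [ 57.8 212.4] 9.0
key top [395 227  13  28 290] c [ 673.9 -171.7] [11.4 30.1] 9.3
box top [ 130  215  134  129 7563] c [ 457.4 -276.2] [122.5 130.9] 68.4
blue [ 204   51   84   86 1531] c [491.  -55.9] [79.8 81.5] 77.7
row [[-5.04, 43.55, 29.6], [0.6982, -0.0447, 0.137]] rows>= 11
```

```bash
python3 - <<'E'
from h import *
mv([673.9,-171.7,265],tool(9.2,0))
E
```

```text
row [[-3.15, 45.24, 31.66], [0.699, -0.013, 0.05]] rows>= 12
```

Call:
apply_moves(rows=[[[-3.15,45.24,31.66],[0.699,-0.013,0.05]],[[-3.15,45.24,31.66],[0.699,-0.013,0.05]],[[-3.15,45.24,31.66],[0.699,-0.013,0.05]],[[-3.15,45.24,31.66],[0.699,-0.013,0.05]],[[-3.15,45.24,31.66],[0.699,-0.013,0.05]],[[-3.15,45.24,31.66],[0.699,-0.013,0.05]],[[-3.15,45.24,31.66],[0.699,-0.013,0.05]],[[-3.15,45.24,31.66],[0.699,-0.013,0.05]],[[-3.15,45.24,31.66],[0.699,-0.013,0.05]],[[-3.15,45.24,31.66],[0.699,-0.013,0.05]],[[-3.15,45.24,31.66],[0.699,-0.013,0.05]],[[-3.15,45.24,31.66],[0.699,-0.013,0.05]],[[-3.15,45.24,31.66],[0.699,-0.013,0.05]],[[-3.15,45.24,31.66],[0.699,-0.013,0.05]],[[-3.15,45.24,31.66],[0.699,-0.013,0.05]],[[-3.15,45.24,31.66],[0.699,-0.013,0.05]]], claw=5)

```text
time: 12.15
tcp_pos: [674.5, -169.1, 265.9]
tcp_rot: [0.997, 0.081, 0.001, -0.001]
contact_force: [0.1, -0.3, -0.4]
gripper_width: 49.9
```

```bash
cat >> h.py <<'E'
v,u=np.mgrid[0:420,0:560]
def b(a,c,d,e): return (u>a)&(u<d)&(v>c)&(v<e)
def fit(lab,m,z,T,k=3,name='wrist'):
    m=cv2.morphologyEx(m.astype(np.uint8),cv2.MORPH_OPEN,np.ones((k,k))) if k else m.astype(np.uint8)
    n,L,st,ce=cv2.connectedComponentsWithStats(m); i=1+np.argmax(st[1:,4])
    c=max(cv2.findContours((L==i).astype(np.uint8),0,cv2.CHAIN_APPROX_NONE)[0],key=len)
    P=plane(name,c.reshape(-1,2),z,T)[:,:2].astype(np.float32); r=cv2.minAreaRect(P)
    print(lab,st[i],'c',np.round(r[0],1),np.round(r[1],1),round(r[2],1)); return r
E
python3 - <<'E'
from h import *
im,D,T=grab('wrist','w6'); C=cloud('wrist',D,T); Z=C[...,2]; s=bot.state(); print(s['time'],s['tcp_pos'],s['joints'].round(2),R.from_quat(s['tcp_rot']).as_euler('ZYX',degrees=True),s['gripper_width'])
ok=(D>150)&(Z>50)&(Z<125)&(v<300)
fit('key top',ok&(Z>98)&(Z<107)&b(200,100,360,300),102,T,0)
fit('ledge',ok&(abs(Z-66)<4),66,T)
E
```

```text
12.2 [ 674.63937829 -169.24389814  266.08894056] [-0.35  0.24  1.47  0.    1.43 -0.52] [ 9.33731279e+00 -1.52675246e-01 -1.79906607e+02] 49.92939954652003
key top [274 196  15  42 585] c [ 675.5 -171.4] [ 9.5 29.4] 9.1
ledge [  240     0    82   255 17242] c [ 667.  -120.9] [ 56.3 187.2] 9.3
```

View pics/w6.png

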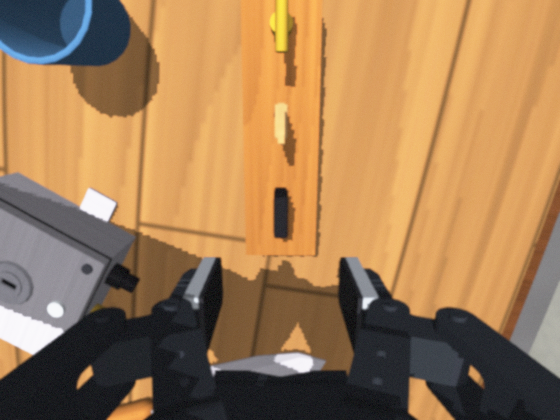

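The key is centred at (281,213) between the fingers. The plug slot at (8,284) is partly visible. Before descending I check how far forward the fingertips stand.

```bash
python3 - <<'E'
from h import *
s=bot.state()
for t in ('w5','w6'):
    im,D,T=load(t); Tt=np.array(bot.calibration('wrist')['T_tool_cam']); c=cloud('wrist',D,Tt)
    m=(D>0)&(D<175)&(v<330); P=c[m]; print(t,P[:,2].max(),np.percentile(P[:,2],[50,90,98]).round(1),P[P[:,2]>P[:,2].max()-3].mean(0).round(1))
mv([675.3,-171.5,180],tool(9.2,0)); mv([675.3,-171.5,146],tool(9.2,0))
E
```

```text
w5 127.21435255815862 [31.6 54.5 60.9] [  76.  -122.7  126.6]
w6 70.35984920974968 [26.5 56.2 64.3] [ 0.7 -0.1 68.4]
row [[0.01, 0.25, 8.61], [-0.0016, -0.0027, 0.0024]] rows>= 2
row [[-0.0, 0.25, 12.01], [-0.0016, -0.0027, 0.0024]] rows>= 3
```

Call:
apply_moves(rows=[[[0,0.25,4],[0,-0.002,0.002]],[[0,0.25,8],[0,-0.002,0.002]],[[0,0.25,10],[0,-0.002,0.002]],[[0,0.25,12],[0,-0.002,0.002]],[[0,0.25,12],[0,-0.002,0.002]],[[0,0.25,12],[0,-0.002,0.002]]])

```text
time: 12.8
tcp_pos: [675.5, -172.3, 146.4]
tcp_rot: [0.997, 0.08, 0.0, -0.001]
contact_force: [-0.7, -0.5, -1.2]
gripper_width: 50.4
```

Call:
apply_moves(rows=[[[0,0,0],[0,0,0]],[[0,0,0],[0,0,0]],[[0,0,0],[0,0,0]],[[0,0,0],[0,0,0]],[[0,0,0],[0,0,0]],[[0,0,0],[0,0,0]],[[0,0,0],[0,0,0]],[[0,0,0],[0,0,0]],[[0,0,0],[0,0,0]]], claw=0.4)

```text
time: 13.7
tcp_pos: [676.3, -173.2, 148.1]
tcp_rot: [0.997, 0.08, 0.002, -0.0]
contact_force: [0.4, -0.5, 5.9]
gripper_width: 8.7
```

```bash
python3 - <<'E'
from h import *
s=bot.state(); print(s['time'],s['tcp_pos'],s['gripper_width'],s['contact_force'],R.from_quat(s['tcp_rot']).as_euler('ZYX',degrees=True))
mv(s['tcp_pos']+[0,0,110],R.from_quat(s['tcp_rot']))
E
```

```text
13.7 [ 676.29539022 -173.18565171  148.09247292] 8.736742555985936 [ 0.39070765 -0.45577986  5.86482303] [   9.1234195    -0.19388916 -179.99229774]
row [[0.04, -0.0, -11.0], [0.0, 0.0, 0.0]] rows>= 3
```

```bash
python3 - <<'E'
from h import *
mv([511,-297,255],tool(68.4,0)); print(wristq(tool(68.4,0),np.arctan2(-276,457),1.7),wristq(tool(-28,0),np.arctan2(-276,457),1.7))
E
```

```text
row [[-18.25, 9.6, -10.75], [0.0016, -0.0031, -1.0346]] rows>= 7
[ 0.          1.44159265 -1.7371158 ] [-1.07552856e-16  1.44159265e+00 -5.46184035e-02]
```

Call:
apply_moves(rows=[[[0,0,-3],[0,0,0]],[[0,0,-7],[0,0,0]],[[0,0,-10.75],[0,0,0]],[[-18.25,9.6,-10.75],[0,-0.003,-1.035]],[[-18.25,9.6,-10.75],[0,-0.003,-1.035]],[[-18.25,9.6,-10.75],[0,-0.003,-1.035]],[[-18.25,9.6,-10.75],[0,-0.003,-1.035]],[[-18.25,9.6,-10.75],[0,-0.003,-1.035]],[[-18.25,9.6,-10.75],[0,-0.003,-1.035]],[[-18.25,9.6,-10.75],[0,-0.003,-1.035]],[[-18.25,9.6,-10.75],[0,-0.003,-1.035]],[[-18.25,9.6,-10.75],[0,-0.003,-1.035]],[[-18.25,9.6,-10.75],[0,-0.003,-1.035]],[[-18.25,9.6,-10.75],[0,-0.003,-1.035]]])

```text
time: 15.1
tcp_pos: [510.4, -296.6, 253.3]
tcp_rot: [0.827, 0.562, -0.001, -0.0]
contact_force: [0.4, 0.0, -0.9]
gripper_width: 9.1
```

```bash
python3 - <<'E'
from h import *
s=bot.state(); print(s['time'],s['tcp_pos'],s['gripper_width'],R.from_quat(s['tcp_rot']).as_euler('ZYX',degrees=True))
im,D,T=grab('wrist','w7'); C=cloud('wrist',D,T); Z=C[...,2]
fit('box',(abs(Z-68)<2)&(D>200),68,T)
fit('plug',(abs(Z-72)<1.8)&(D>200),72,T)
cv2.imwrite('pics/v7.png',cv2.resize(im[80:380,140:420],None,fx=2,fy=2,interpolation=3))
E
```

```text
15.1 [ 510.44631822 -296.62071842  253.29581626] 9.14315945980183 [ 6.83762746e+01  4.43341715e-02 -1.79910820e+02]
box [  189    29   181   189 28477] c [ 457.1 -277.3] [120.6 129.8] 68.4
plug [ 251  100   57   57 2058] c [ 457.  -277.1] [38.7 38. ] 82.8
```

View pics/v7.png

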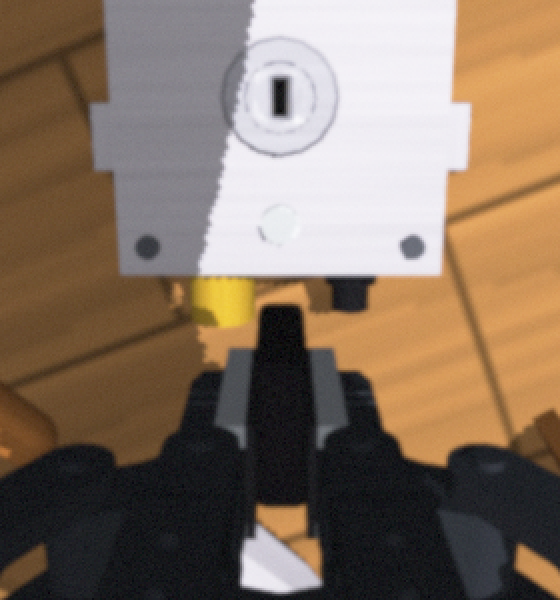

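The slot at image (280,128) runs along the tool's y axis, so yaw 68.4° matches it. The key is held centred. Next I measure the key's offset in the hand and the slot centre.

```bash
python3 - <<'E'
from h import *
im,D,T=load('w7'); Tt=np.array(bot.calibration('wrist')['T_tool_cam']); c=cloud('wrist',D,Tt); g=cv2.cvtColor(im,cv2.COLOR_BGR2GRAY)
for r in range(226,300,5): print(r,[c[r,k].round(1).tolist() for k in (276,280,284)],g[r,280])
m=(g<70)&b(265,108,296,150); N,L,st,ce=cv2.connectedComponentsWithStats(m.astype(np.uint8)); i=L[128,280]; print(st[i],ce[i])
P=plane('wrist',[ce[i]],72,T)[0]; print('slot world',P.round(1))
cc=max(cv2.findContours((L==i).astype(np.uint8),0,cv2.CHAIN_APPROX_NONE)[0],key=len); Q=plane('wrist',cc.reshape(-1,2),72,T)[:,:2]
print(cv2.minAreaRect(Q.astype(np.float32)))
e=cv2.Canny(g,60,150)
ys,xs=np.where((abs(c[...,2]*0+cloud('wrist',D,T)[...,2]-72)<1.6)&b(240,90,320,170)); 
E
```

```text
226 [[-5.1, 38.1, 254.1], [-1.3, 37.5, 252.2], [2.5, 37.9, 253.6]] 169
231 [[-5.1, 43.2, 254.2], [-1.3, 42.9, 253.3], [2.5, 42.7, 252.7]] 119
236 [[-2.9, -16.8, 73.4], [-1.2, -16.9, 73.1], [0.5, -16.9, 73.0]] 15
241 [[-2.8, -16.4, 68.3], [-1.2, -16.6, 67.9], [0.5, -16.5, 68.0]] 6
246 [[-2.8, -16.8, 61.6], [-1.2, -16.5, 62.4], [0.4, -16.8, 61.7]] 7
251 [[-2.7, -16.6, 57.0], [-1.2, -16.6, 56.9], [0.3, -16.6, 56.9]] 7
256 [[-2.7, -16.3, 52.7], [-1.2, -16.6, 52.1], [0.3, -16.9, 51.4]] 7
261 [[-2.6, -16.5, 47.7], [-1.2, -16.5, 47.9], [0.3, -16.6, 47.5]] 19
266 [[-2.6, -15.2, 46.4], [-1.2, -15.5, 45.8], [0.2, -15.4, 45.9]] 24
271 [[-2.6, -13.9, 45.0], [-1.2, -13.5, 45.8], [0.3, -13.2, 46.5]] 16
276 [[-2.6, -11.6, 45.7], [-1.2, -11.6, 45.7], [0.3, -11.3, 46.3]] 23
281 [[-2.6, -9.6, 45.8], [-1.2, -9.7, 45.5], [0.3, -9.5, 45.9]] 23
286 [[-2.6, -7.3, 46.3], [-1.2, -7.4, 46.1], [0.3, -7.5, 46.0]] 17
291 [[-2.6, -5.5, 45.9], [-1.2, -5.3, 46.3], [0.3, -5.8, 45.3]] 8
296 [[-2.6, -3.7, 45.5], [-1.2, -3.8, 45.4], [0.3, -3.3, 46.2]] 18
[277 120   6  17 100] [279.55 128.  ]
slot world [ 456.7 -277.1   72. ]
((456.7128601074219, -277.18389892578125), (3.466726779937744, 10.831302642822266), 68.39331817626953)
```

The key's offset in the hand is tool x≈-1.0 and y≈-1.6, with the shoulder 82 mm below the TCP. So the tip reaches the plug face at TCP z=184, and home is z=154.

```bash
python3 - <<'E'
from h import *
mv([458.5,-276.9,192],tool(68.4,0))
E
```

```text
row [[-0.07, -5.55, 6.14], [-0.0015, 0.0008, -0.0001]] rows>= 2
```

Call:
apply_moves(rows=[[[-0.07,-2.8,0],[-0.001,0,0]],[[-0.07,-5.55,1],[-0.001,0,0]],[[-0.07,-5.55,4],[-0.001,0,0]],[[-0.07,-5.55,5.5],[-0.001,0,0]],[[-0.07,-5.55,6.14],[-0.001,0,0]],[[-0.07,-5.55,6.14],[-0.001,0,0]],[[-0.07,-5.55,6.14],[-0.001,0,0]]])

```text
time: 15.85
tcp_pos: [459.2, -277.5, 193.0]
tcp_rot: [0.827, 0.562, -0.0, 0.001]
contact_force: [0.3, 0.8, 0.7]
gripper_width: 8.5
```

```bash
python3 - <<'E'
from h import *
s=bot.state(); print(s['time'],s['tcp_pos'],s['contact_force'],R.from_quat(s['tcp_rot']).as_euler('ZYX',degrees=True))
im,D,T=grab('wrist','w8'); C=cloud('wrist',D,T); Z=C[...,2]
fit('box',(abs(Z-68)<2)&(D>150),68,T)
fit('plug',(abs(Z-72)<1.8)&(D>150),72,T)
Tt=np.array(bot.calibration('wrist')['T_tool_cam']); c=cloud('wrist',D,Tt); m=(abs(c[...,2]-46)<3)&(abs(c[...,0])<7)&(c[...,1]>-14)&(c[...,1]<-5)&(im.max(2)<50)
print('key x',c[m][:,0].min(),c[m][:,0].max())
cv2.imwrite('pics/v8.png',cv2.resize(im[120:320,180:380],(600,600),interpolation=3))
mv([458.5,-276.9,178],tool(68.4,0))
E
```

```text
15.85 [ 459.17176689 -277.48687935  192.99705754] [0.32763021 0.81905997 0.70492683] [6.84327110e+01 6.71680304e-02 1.79951405e+02]
box [  170   114   225   197 31685] c [ 451.3 -275.1] [120.6 117.7] 68.3
plug [ 248  197   68   57 2326] c [ 453.6 -275.9] [38.2 33.2] 68.5
key x -6.982950439307611 4.82066152801369
row [[0.04, -0.1, 1.54], [0.0016, 0.0014, 0.0005]] rows>= 1
```

View pics/v8.png

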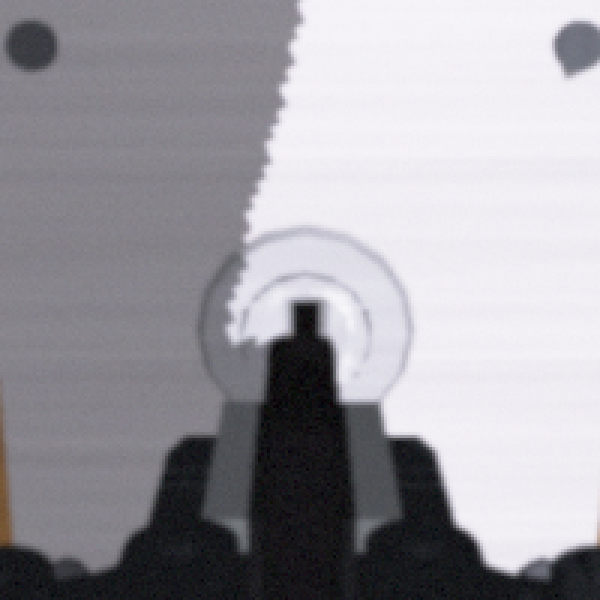

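The key (crop col 303–306) lines up with the plug ring's centre (col 305), so I insert slowly.

Call:
apply_moves(rows=[[[0.02,-0.08,0.3],[0.001,0.001,0]],[[0.02,-0.08,0.6],[0.001,0.001,0]],[[0.02,-0.08,0.9],[0.001,0.001,0]],[[0.02,-0.08,1.1],[0.001,0.001,0]],[[0.02,-0.08,1.3],[0.001,0.001,0]],[[0.02,-0.08,1.5],[0.001,0.001,0]],[[0.02,-0.08,1.5],[0.001,0.001,0]]])

```text
time: 16.6
tcp_pos: [457.7, -276.5, 176.8]
tcp_rot: [0.827, 0.562, -0.0, -0.001]
contact_force: [0.4, 0.3, -0.0]
gripper_width: 8.8
```

Call:
apply_moves(rows=[[[0,0,0.3],[0,0,0.04]],[[0,0,0.6],[0,0,-0.04]],[[0,0,0.9],[0,0,0.04]],[[0,0,1.1],[0,0,-0.04]],[[0,0,1.3],[0,0,0.04]],[[0,0,1.3],[0,0,0]]])

```text
time: 17.2
tcp_pos: [458.9, -277.1, 166.1]
tcp_rot: [0.827, 0.562, 0.001, 0.001]
contact_force: [0.2, 0.9, 2.8]
gripper_width: 8.9
```

```bash
python3 - <<'E'
from h import *
s=bot.state(); print(s['time'],s['tcp_pos'],s['contact_force'],s['ft_torque'],R.from_quat(s['tcp_rot']).as_euler('ZYX',degrees=True),s['gripper_width'])
E
```

```text
17.2 [ 458.86183091 -277.10185516  166.12853443] [0.24277466 0.86508679 2.81332974] [ 0.27029608 -0.20868456  0.0109438 ] [ 6.84071915e+01 -3.73132919e-03  1.79874985e+02] 8.879048037357062
```

Call:
apply_moves(rows=[[[0,0,0.3],[0,0,0.04]],[[0,0,0.5],[0,0,-0.04]],[[0,0,0.7],[0,0.02,0.04]],[[0,0,0.9],[0,-0.02,-0.04]],[[0,0,1.1],[0,0.02,0.04]],[[0,0,1.2],[0,-0.02,-0.04]],[[0,0,1.3],[0,0,0.04]],[[0,0,1.3],[0,0,0]]])

```text
time: 18.0
tcp_pos: [459.1, -277.2, 154.0]
tcp_rot: [0.827, 0.562, 0.001, 0.001]
contact_force: [-1.2, 3.0, 9.7]
gripper_width: 9.0
```

```bash
python3 - <<'E'
from h import *
s=bot.state(); print(s['time'],s['tcp_pos'],s['contact_force'],s['ft_torque'],R.from_quat(s['tcp_rot']).as_euler('ZYX',degrees=True),s['gripper_width'])
im,D,T=grab('wrist','w9'); Tt=np.array(bot.calibration('wrist')['T_tool_cam']); c=cloud('wrist',D,Tt)
m=(abs(c[...,0]+1)<3)&(c[...,1]>-14)&(c[...,1]<-5)&(c[...,2]<60)&(c[...,2]>30)&(im.max(2)<60); print('bow top tool z',np.median(c[m][:,2]),m.sum())
W=cloud('wrist',D,T); print('bow top world z',np.median(W[m][:,2]),'lid z',np.median(W[...,2][100:140,250:320]))
E
```

```text
18.0 [ 459.07951087 -277.20552475  153.97629971] [-1.22392281  2.95474579  9.68547237] [ 0.55923668  0.19365963 -0.0805663 ] [ 6.84105852e+01 -1.60673664e-02  1.79873723e+02] 8.962672363350354
bow top tool z 45.86666447469121 358
bow top world z 108.08707481904133 lid z 67.67097418707287
```

The key is home: bow top at z=108.1 against 108 expected. I press slightly more, then turn clockwise about the key's axis in stages.

Call:
apply_moves(rows=[[[0,0,0.15],[0,0,0.02]],[[0,0,0.2],[0,0,-0.02]],[[0,0,0.2],[0,0,0]],[[-0.016,-0.001,0.15],[0,0,0.1]],[[-0.032,-0.003,0.15],[0,0,0.2]],[[-0.047,-0.007,0.15],[0,0,0.3]],[[-0.062,-0.013,0.15],[0,0,0.4]],[[-0.077,-0.02,0.15],[0,0,0.5]],[[-0.09,-0.028,0.15],[0,0,0.6]],[[-0.103,-0.038,0.15],[0,0,0.7]],[[-0.115,-0.049,0.15],[0,0,0.8]],[[-0.115,-0.049,0.15],[0,0,0.8]]])

```text
time: 19.25
tcp_pos: [458.2, -278.4, 153.8]
tcp_rot: [0.981, 0.195, 0.001, 0.001]
contact_force: [-4.8, 4.3, 17.3]
gripper_width: 8.8
```

```bash
python3 - <<'E'
from h import *
s=bot.state(); print(s['time'],s['tcp_pos'],s['contact_force'],s['ft_torque'],R.from_quat(s['tcp_rot']).as_euler('ZYX',degrees=True),s['gripper_width'],s['joints'].round(2))
im,D,T=grab('wrist','w10'); Tt=np.array(bot.calibration('wrist')['T_tool_cam']); c=cloud('wrist',D,Tt)
m=(c[...,1]>-14)&(c[...,1]<-5)&(c[...,2]<52)&(c[...,2]>40)&(abs(c[...,0])<12)&(im.max(2)<60)
W=cloud('wrist',D,T); print('bow top world z',np.median(W[m][:,2]),'y face', [c[r,280].round(1).tolist() for r in (241,251,256)])
cv2.imwrite('pics/v10.png',cv2.resize(im[120:320,180:380],(500,500),interpolation=3))
E
```

```text
19.25 [ 458.17655831 -278.35701586  153.84792144] [-4.80544944  4.27941624 17.2727735 ] [0.80367322 0.88032621 0.01850468] [ 2.25095260e+01 -4.46067783e-02  1.79911894e+02] 8.79408854747327 [-0.68 -0.02  1.95 -0.    1.21 -1.08]
bow top world z 107.95715312149183 y face [[-0.7, -16.1, 67.1], [-0.6, -16.4, 55.7], [-0.6, -16.6, 50.4]]
```

View pics/v10.png

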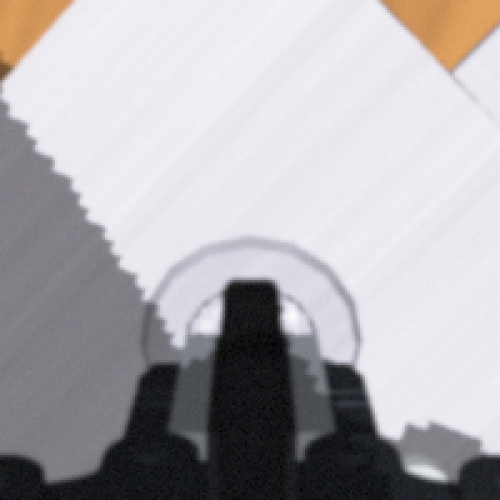

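Call:
apply_moves(rows=[[[-0.016,-0.03,0],[0,0,0.1]],[[-0.032,-0.05,0],[0,0,0.2]],[[-0.047,-0.057,0],[0,0,0.3]],[[-0.062,-0.063,0],[0,0,0.4]],[[-0.077,-0.07,0],[0,0,0.5]],[[-0.09,-0.078,0],[0,0,0.6]],[[-0.103,-0.088,0],[0,0,0.7]],[[-0.115,-0.099,0],[0,0,0.8]],[[-0.123,-0.107,0],[0,0,0.87]],[[-0.123,-0.107,0],[0,0,0.87]],[[-0.123,-0.107,0],[0,0,0.87]]])

```text
time: 20.4
tcp_pos: [456.5, -278.2, 153.9]
tcp_rot: [0.972, -0.235, 0.001, 0.001]
contact_force: [-4.8, 2.2, 16.2]
gripper_width: 8.9
```

```bash
python3 - <<'E'
from h import *
s=bot.state(); print(s['time'],s['tcp_pos'],s['contact_force'],s['ft_torque'],R.from_quat(s['tcp_rot']).as_euler('ZYX',degrees=True),s['gripper_width'],s['joints'].round(3),s['joint_torque'].round(3))
E
```

```text
20.4 [ 456.53006785 -278.23089505  153.89887143] [-4.79635971  2.22193452 16.19628863] [0.53210602 0.93977732 0.04894211] [-2.72318894e+01 -1.14911591e-01  1.79913649e+02] 8.851349982737888 [-6.860e-01 -2.000e-02  1.949e+00 -1.000e-03  1.210e+00 -2.100e-01] [  0.19  -24.762 -27.911   0.329  -1.684   0.103]
```

Call:
apply_moves(rows=[[[-0.008,0,0],[0,0,0.04]],[[-0.012,0,0],[0,0,0.08]],[[-0.012,0,0],[0,0,0.08]],[[-0.012,0,0],[0,0,0.08]]])

```text
time: 20.8
tcp_pos: [456.3, -278.0, 153.9]
tcp_rot: [0.962, -0.274, 0.001, 0.001]
contact_force: [-6.7, 3.7, 16.8]
gripper_width: 8.9
```

```bash
python3 - <<'E'
from h import *
s=bot.state(); print(s['time'],s['tcp_pos'],s['contact_force'],s['ft_torque'],R.from_quat(s['tcp_rot']).as_euler('ZYX',degrees=True),s['gripper_width'],s['joint_torque'].round(3))
im,D,T=grab('wrist','w11'); c=cloud('wrist',D,np.array(bot.calibration('wrist')['T_tool_cam']))
m=(c[...,1]>-14)&(c[...,1]<-5)&(c[...,2]<52)&(c[...,2]>40)&(abs(c[...,0])<12)&(im.max(2)<60)
W=cloud('wrist',D,T); print('bow top z',np.median(W[m][:,2]))
P=c[m]; r=cv2.fitLine(P[:,:2].astype(np.float32),2,0,.01,.01).ravel(); 
# key yaw from bow's left/right edges
for rr in (262,275,290):
    xs=[k for k in range(255,310) if m[rr,k]]; print(rr,xs[:1],xs[-1:],c[rr,xs[0]].round(1) if xs else '',c[rr,xs[-1]].round(1) if xs else '')
bb=grab('scene','s11')[0]
cv2.imwrite('pics/v11.png',np.hstack([cv2.resize(im[120:320,180:380],(300,300),interpolation=3),cv2.resize(bb[150:330,150:450],(500,300),interpolation=3)]))
E
```

```text
20.8 [ 456.32929875 -278.04686774  153.89472813] [-6.71982922  3.71109886 16.79384685] [0.60296544 0.98928714 0.15515424] [-3.18071861e+01 -8.83891711e-02  1.79928987e+02] 8.891293664163907 [  0.039 -24.562 -28.024   0.319  -1.888   0.131]
bow top z 108.00218280341346
262 [267] [267] [ -4.4 -13.8  51.1] [ -4.4 -13.8  51.1]
275 [264] [296] [ -5.4 -10.   48.1] [  6.2 -10.   48.2]
290 [268] [293] [-3.8 -6.3 43.7] [ 5.  -6.5 43.3]
```

Call:
apply_moves(rows=[[[-0.005,0,0],[0,0,0.03]],[[-0.005,0,0],[0,0,0.03]],[[-0.005,0,0],[0,0,0.03]],[[-0.005,0,0],[0,0,0.03]]])

```text
time: 21.3
tcp_pos: [456.3, -278.0, 153.9]
tcp_rot: [0.958, -0.288, 0.001, 0.001]
contact_force: [-4.7, 2.6, 16.5]
gripper_width: 8.6
```

```bash
python3 - <<'E'
from h import *
for i in range(2):
    s=bot.state(); print(s['time'],s['tcp_pos'],s['contact_force'],s['ft_torque'],R.from_quat(s['tcp_rot']).as_euler('ZYX',degrees=True)[0],s['gripper_width']); bot.capture('side')
Tt=np.array(bot.calibration('wrist')['T_tool_cam'])
grab('wrist','w12')
for t in ('w7','w9','w10','w11','w12'):
    im,D,_=load(t); c=cloud('wrist',D,Tt)
    m=(abs(c[...,0]+.8)<4)&(c[...,1]<-14)&(c[...,1]>-20)&(c[...,2]>49)&(c[...,2]<72)&(im.max(2)<60)
    P=c[m]; k=np.polyfit(P[:,0],P[:,1],1); print(t,m.sum(),'key yaw in hand',np.degrees(np.arctan(k[0])).round(1),'y',P[:,1].mean().round(1))
im,D,T=grab('scene','s12'); W=cloud('scene',D,T); uu=np.array([.978,.2096]); n=np.array([-.2096,.978])
fit('rims',(abs(W[...,2]-72)<3)&(W[...,1]>150)&(W[...,1]<280)&(W[...,0]>590)&(W[...,0]<660),72,T,0,'scene')
for nm,p in dict(far=(640,97),near=(450,102),mid=(555,84)).items(): pass
E
```

```text
21.3 [ 456.27190763 -278.00439272  153.89170289] [-4.73220313  2.6071674  16.46603043] [0.65945778 1.00744029 0.21869392] -33.50108510706596 8.646983874229585
21.35 [ 456.27919254 -277.96921731  153.85838286] [-5.82756101  2.94273972 16.94425164] [0.65988749 1.04922336 0.26241572] -33.50287245442732 8.925398390565253
w7 398 key yaw in hand -4.4 y -15.8
w9 409 key yaw in hand -4.0 y -15.9
w10 402 key yaw in hand -3.7 y -15.9
w11 402 key yaw in hand -3.8 y -15.9
w12 413 key yaw in hand -3.7 y -15.8
rims [362 261  21  17 100] c [621.4 231.6] [51.4 47.1] 12.0
```

The torque rises at the stop (0.05, then 0.16, then about 0.24 N m), the key has not slipped in the jaws, and the pot's rim is at (621,232) with yaw 12°. I hand in while holding.

```bash
python3 -c "
from h import *
print(bot.job_done())"
```

```text
the job is handed in; nothing more can be done
None
```

I stood the tipped pot upright in the far place of the trough and let go of it. Then I moved the pump key from the ledge into the aluminium box's switch, turned it clockwise to the stop, and handed in at about 21 s still holding it.

- **Pot:** The last scene view puts its rim centre at (621, 232) with yaw 12°, the same as the trough. That is within about 2 mm of where I meant it to go on the trough's centre line. The two neighbours were never quite in line: they sit about +6 and −12 mm off that line. I did not touch them.
- **Key:** It is fully home, with the bow top at z = 108.0 mm against 108 expected. The hand turned 1.78 rad, against 1.57 for the quarter turn plus 0.12 of play. The torque rose from 0.05 to about 0.24 N m over the last 6°, so it is against the stop, and the key did not slip in the jaws.
- **Forces:** At hand-in the arm pressed down with about 17 N and sideways with about 6 N.
- **Not checked:** The viewer's limit of 12 pictures was reached, so the final state was checked by numbers only. One wrist view read the pot about 6 mm further left, at 103 mm, because the plant hid part of the rim. I corrected that to about 97 mm, and the scene camera agrees. The blue pot, trowel, scoop, tap key and label were not measured again at the end.

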